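# Pin the blow-off box and hold a scraper blade in its window

### The arm

A 7-joint arm with a two-finger parallel gripper is mounted at the origin on the work surface. World frame = base frame: x ahead of the robot, y to its left, z up, the work surface at z = 0. Lengths are in m, angles in rad, forces in N, time in s.
With the tool pointing down it reaches from about 0.4 to 0.875 m from the base axis. Payload 19.3 kg.
Tool frame: the origin (TCP) lies midway between the tips of the shut fingers; the grasp point (between the pads) lies 19 mm behind it (hold_point_z is the distance from the TCP to the grasp point, in m); z points along the fingers, y is the direction in which the jaws open and shut (so a half turn about z gives the same grasp; the last joint's range is limited). The gripper opens to 85 mm and grips with 20 to 120 N. Pads are 22 mm wide; open, the fingers measure 114 mm over their backs; the gripper's body (76 mm by 85 mm) begins 54 mm behind the grasp point. The pads swing forward as they close: fully open they stand 13 mm farther back than shut.
Start: joints at [-1.243, 0.521, -0.036, 1.599, 0.021, 1.021, -0.113], TCP at [0.242, 0.576, 0.206] pointing down, gripper open.
Joint ranges: [-2.91, 2.91], [-0.3, 2.13], [-1.5, 1.42], [0.17, 2.43], [-1.26, 4.41], [0.16, 1.93], [-2.52, 2.52]. Speed limits (rad/s): [1.89, 1.89, 2.39, 2.39, 3.01, 3.01, 3.01].

### API

Orientations are given as a unit quaternion [x, y, z, w].
In Python, from rig import * gives the robot as it stands.
- The arm moves only by the shell command python3 -m crank 'ROWS' [OPENING] [FORCE]. ROWS is JSON, a list of rows, each a list of 2 entries, a list of its own where there are three numbers: the shift along the tool's x, y, z in m, then the turn about the tool's z in degrees. In form: [[[x, y, z], yaw], ...]. A call has 1 to 5 rows; each row shifts and turns the commanded pose from where the row before left it, along the tool's axes as they then stand; what a row does not reach is not made up. A row lasts 1/10 s, in which the tool goes at most 50 mm and 8.59 degrees, less where a joint would pass 70% of its speed; a pose out of reach is approached as far as the arm can. A call with a gripper value outside its range is refused whole. OPENING is the opening, from -1 (shut) to 1 (fully open), set as the call begins (- or left out, the last holds). The fingers move at their own pace and stop on an object; FORCE is the grip in N (left out, the last holds). Time passes only in rows, so rows that do not move let the fingers close. It gives the time, the measured TCP pose, the force and the opening at its end, in the units of the state.
- observe(): the state, without advancing time (a new reading comes with each control period).
- grab_frame(name): name is "side" or "top"; returns the picture (400x640x3 uint8, red, green, blue); there is no depth.
- camera_params(name): a dict with "camera_matrix" (3x3 intrinsics, pixels), "R" (3x3) and "t" (3): a world point X has camera coordinates R X + t. Camera axes: x right, y down, z forward; pixel columns grow to the right and rows downward; lengths in m; the calibration is good to about 2 mm. A picture is of the moment at which its call begins. camera_params takes no time and is no camera call.
- job_done(): hands the job in, once; it reports no verdict.
The state is a dict: "t": time; "joint_positions": joint angles; "dq": joint speeds; "tau": joint torques, N m; "eef_pos": TCP position; "orientation": TCP orientation; "contact_force": force on the tool from outside, world axes, zero at the start; "ft_torque": the same for the moment, N m; "grip_width": opening from 0.0 (shut) to 1.0 (fully open).
Only numpy, scipy, OpenCV 4.12 (cv2) and the standard library are available. Lean on these libraries where they do the work, as an engineer would, in place of code of your own. Each camera call takes 0.05 s, during which the arm holds its last target. There are 200 camera calls.

### The job

Lock the cover of the grey blow-off box first: take the steel pin from its wooden stand, push it down through the hole in the lug at the front of the cover until its collar sits on the lug, and let go of it. Then take the scraper with the square-edged straight wooden grip from the rack, pass its blade straight down through the narrow window in the cover until about half of the blade is inside, and finish while still holding it there in the gripper, with the grip clear above the cover and the blade not pressed hard against the window's edges. Leave the other scrapers and everything else on the table where they are.

Things in the scene. Friction and masses are not known exactly. Their poses are not given: they have to be found in the camera images.
- pin_grip (a point): Loose steel locking pin, 96 mm long, about 90 g, upright (z up) in a wooden stand. Point on its axis in the handle, 76 mm above its lower tip. From below: shank 10 mm diameter, 45 mm long, its last 8 mm tapering to 4.4 mm; collar 24 mm diameter, 6 mm thick; dark handle 16 mm diameter, 45 mm long. The collar rests on the stand, a fixed block 60 x 60 x 58 mm with a 14 mm hole.
- pin_collar (a point): Centre of the underside of the same pin's collar, 45 mm above the pin's tip and 31 mm below pin_grip; z along the pin, up.
- pin: The same loose pin; origin at its lower tip, z along the pin, up.
- lug_hole (a point): Centre of the vertical through hole (12 mm diameter, no chamfer) in the pin lug, at the lug's upper face, 110 mm above the table. The lug is an aluminium tab 50 x 50 x 10 mm at the front of the blow-off box's cover, free underneath down to the table. Axes as window, which lies 110 mm from here along +x.
- window (a point): Centre of the guard window at the cover's upper face, 110 mm above the table: a straight slot through the 10 mm cover, 8 mm wide along x, 38 mm long along y, z up. Steel lips slope up and outward at 45 degrees from its four edges to about 5 mm above the cover and guide a blade in. Hollow for 100 mm below.
- scraper_grip (a point): Centre of the straight square-edged wooden grip (24 mm thick along x, 32 mm wide along y, 65 mm tall along z) of the scraper to use. Loose, about 120 g. Stands blade down, z up, in one of 3 places, 60 mm apart along y, of a plywood rack 70 x 190 mm, 95 mm high; the grip's underside rests on the rack, the blade hangs in a 12 x 42 mm opening.
- scraper_tip (a point): Middle of the lower edge of the same scraper's steel blade, 107.5 mm below scraper_grip, axes the same. The blade is 6 mm thick along x, 36 mm wide along y, 75 mm long from this edge up to the grip; its last 6 mm are thinned to 3 x 34 mm. It fits the window with 2 mm to spare in thickness and in width.
- scraper: The same loose scraper; origin at scraper_tip.
- blower: The fixed grey blow-off box, 160 x 160 mm, under an aluminium cover 170 x 170 x 10 mm, with the lug on its front (-x) side; origin on the table under window, axes as window.
- scraper_round: Bystander in the rack: scraper with a round wooden knob 36 mm in diameter and 45 mm tall; origin at the middle of its blade's lower edge, knob from 75 to 120 mm above it.
- scraper_tee: Bystander in the rack: scraper with a T-shaped wooden grip, crossbar 24 mm thick and 44 mm long; origin at the middle of its blade's lower edge, grip from 75 to 130 mm above it.
- bottle: Bystander: white bottle, 54 mm diameter, 130 mm tall, standing; origin at its underside.
- glue_box: Bystander: blue cardboard packet 60 x 90 x 45 mm; origin at its underside.
- marker: Bystander: white and blue marker pen, 125 mm long along x, 14 mm thick; origin at its underside, near the middle.
- cup: Bystander: grey plastic cup, 72 mm diameter, 80 mm tall; origin at its underside.
- tape: Bystander: roll of brown tape lying flat, 90 mm diameter, 30 mm high; origin at its underside.
Things that resemble listed ones, but are neither listed nor needed, are in the scene too. Leave any purple look-alike of the scraper alone.

How it is judged:
By the outcome, as a careful person would: the job done as asked, in the order asked, and still so for the second after the job is handed in, while the arm keeps its last pose, push and grip.
It also fails if it takes over 59 s, if anything falls off the work surface, if the arm or the gripper's body presses on something with over 40 N, if the wrist force passes 120 N, or if a joint passes its speed limit or range.

## Working session

There is one attempt and no reset: what is moved stays moved. The work goes in short steps, Python scripts to look and compute and a shell command to move; the robot and the scene stay as the last step left them, time stands still between calls to the robot, and variables do not carry over. Pictures are saved under pics/ and viewed, about 8 in all and at most 12, crops included, and the job is handed in when it is done.

```bash
mkdir -p pics
python3 - <<'E'
from rig import *
import cv2,numpy as np
np.set_printoptions(precision=4,suppress=True)
s=observe();print(s)
for n in("side","top"):
    cv2.imwrite(f"pics/{n}0.png",grab_frame(n)[:,:,::-1]);p=camera_params(n);print(n,p, -np.array(p["R"]).T@np.array(p["t"]))
E
```

```text
{'t': 0.0, 'joint_positions': array([-1.2432,  0.522 , -0.0363,  1.6   ,  0.0212,  1.0211, -0.1128]), 'dq': array([0.0008, 0.0013, 0.0007, 0.0011, 0.0006, 0.0007, 0.0016]), 'tau': array([  0.0003, -92.7101,   1.9797, -36.9936,   0.0178,   0.0082,
        -0.0001]), 'eef_pos': array([0.242 , 0.5758, 0.2056]), 'orientation': array([ 0.1976,  0.9803, -0.0006, -0.0001]), 'contact_force': array([ 0.8961, -0.331 ,  0.305 ]), 'ft_torque': array([ 0.0009, -0.0023, -0.0068]), 'grip_width': 0.998001354939566}
side {'camera_matrix': array([[491.5626,   0.    , 320.3523],
       [  0.    , 491.5626, 205.2749],
       [  0.    ,   0.    ,   1.    ]]), 'R': array([[ 0.8688, -0.495 ,  0.0152],
       [-0.3543, -0.6427, -0.6793],
       [ 0.346 ,  0.5848, -0.7337]]), 't': array([-0.5174,  0.2569,  1.0257])} [ 0.1856 -0.6908  0.9349]
top {'camera_matrix': array([[472.3545,   0.    , 321.0976],
       [  0.    , 472.3545, 197.0821],
       [  0.    ,   0.    ,   1.    ]]), 'R': array([[-0.0265, -0.9994,  0.021 ],
       [-0.9962,  0.0247, -0.0833],
       [ 0.0827, -0.0232, -0.9963]]), 't': array([-0.0471,  0.5832,  1.3007])} [ 0.4721 -0.0313  1.3454]
```

View pics/top0.png

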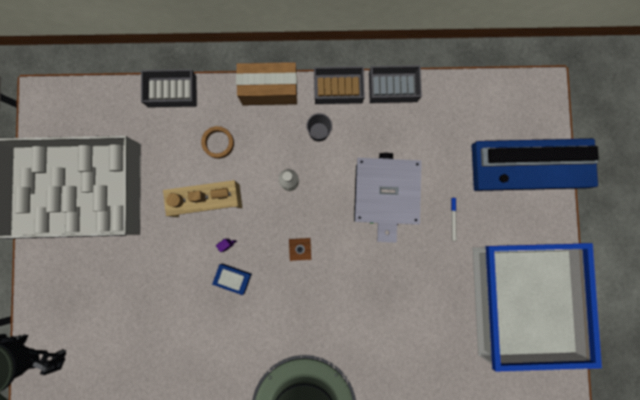

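View pics/side0.png

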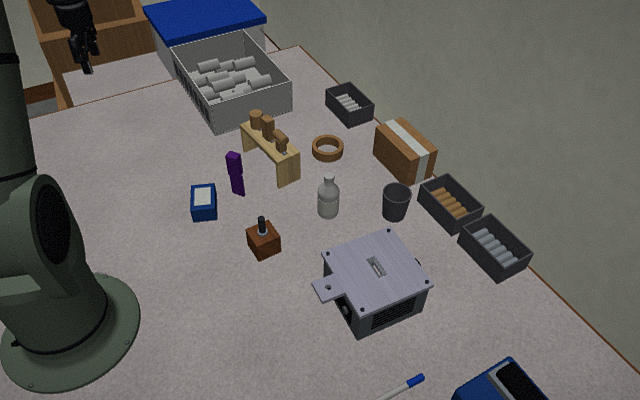

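Top view: rack at about (202,198), stand and pin at (300,249), box at (388,190), lug at (387,232). The rack holds three candidates, at (174,200), (194,196) and (220,193). I'll enlarge them.

Run:
```python
import cv2,numpy as np
s=cv2.imread("pics/side0.png");t=cv2.imread("pics/top0.png")
def c(i,x,y,w,h,W,H):return cv2.resize(i[y:y+h,x:x+w],(W,H),interpolation=cv2.INTER_CUBIC)
a=np.hstack([c(s,230,95,80,60,400,300),c(t,160,170,80,60,400,300)])
b=np.hstack([c(t,350,150,80,100,240,300),c(t,285,232,32,40,240,300),c(s,305,225,128,120,320,300)])
cv2.imwrite("pics/c1.png",np.vstack([a,b]))
```

```text
(no output)
```

View pics/c1.png

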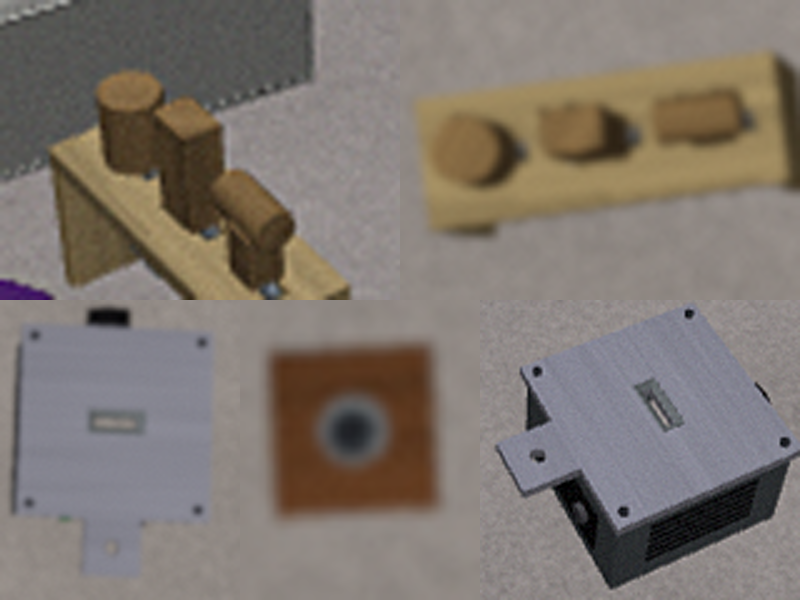

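The candidates are the round knob at top (174,200), the tall square-edged straight block at (194,196) and the T crossbar at (220,193). The middle one fits, since only it is a straight block with square edges. The window is at top (388,190) and the lug hole at (387,232). Next I'll measure.

```bash
cat > h.py <<'E'
from rig import *
import cv2,numpy as np
from scipy.optimize import least_squares
np.set_printoptions(precision=4,suppress=True)
P={n:camera_params(n) for n in("side","top")}
def proj(n,X):
    p=P[n];X=np.atleast_2d(X)
    return cv2.projectPoints(X.astype(float),cv2.Rodrigues(np.array(p["R"]))[0],np.array(p["t"]),np.array(p["camera_matrix"]),None)[0][:,0]
def ray(n,uv,z):
    p=P[n];R=np.array(p["R"]);c=-R.T@np.array(p["t"])
    d=R.T@np.linalg.inv(np.array(p["camera_matrix"]))@np.array([uv[0],uv[1],1.])
    return c+d*(z-c[2])/d[2]
def dark(im,uv,r):
    """centroid of darkness in a window"""
    x,y=np.round(uv).astype(int);g=cv2.cvtColor(im,cv2.COLOR_BGR2GRAY)[y-r:y+r+1,x-r:x+r+1].astype(float)
    w=np.clip(np.median(g)-15-g,0,None);w=w*(w>0.3*w.max());yy,xx=np.mgrid[-r:r+1,-r:r+1]
    return np.array([x+(w*xx).sum()/w.sum(),y+(w*yy).sum()/w.sum()])
def avg(n,k=4):return np.mean([grab_frame(n)[:,:,::-1].astype(float) for _ in range(k)],0).round().astype(np.uint8)
def loc(pose,pts):
    x,y,a=pose;pts=np.atleast_2d(pts).astype(float);c,s=np.cos(a),np.sin(a)
    return np.c_[x+c*pts[:,0]-s*pts[:,1],y+s*pts[:,0]+c*pts[:,1],pts[:,2]]
E
python3 - <<'E'
from h import *
s=avg("side");t=avg("top");cv2.imwrite("pics/s1.png",s);cv2.imwrite("pics/t1.png",t)
f=lambda U,V,x0,y0,k,ox,oy:np.array([x0+(U-ox+.5)/k-.5,y0+(V-oy+.5)/k-.5])
T=[dark(t,f(*p,350,150,3,0,300),3) for p in[(36,335),(203,343),(198,510),(29,503)]]
S=[dark(s,f(*p,305,225,2.5,480,300),3) for p in[(537,371),(689,314),(785,442),(623,511)]]
# order check: top TL=(+x,+y),TR=(+x,-y),BR=(-x,-y),BL(-x,+y)
print("T",np.array(T),"S",np.array(S))
for z,n,A in((.11,"top",T),(.11,"side",S)):
    print(n,np.array([ray(n,u,z) for u in A])[:,:2],np.mean([ray(n,u,z) for u in A],0))
print("win",ray("top",f(117,421,350,150,3,0,300),.11),ray("side",f(659,406,305,225,2.5,480,300),.11))
hs=dark(s,f(538,456,305,225,2.5,480,300),4);print("lug",ray("top",f(112,547,350,150,3,0,300),.11),ray("side",hs,.11),hs)
g=f(350,430,285,232,7.5,240,300);gt=dark(t,g,5);print("pin top",gt,ray("top",gt,.109),ray("top",f(354,428,285,232,7.5,240,300),.064))
print("stand",ray("top",np.mean([f(*p,285,232,7.5,240,300) for p in[(272,350),(430,345),(438,508),(278,517)]],0),.058))
rk=[f(*p,160,170,5,400,0) for p in[(418,100),(775,53),(797,180),(432,230)]]
r=np.array([ray("top",u,.095) for u in rk]);print("rack",r[:,:2],r.mean(0))
def c(i,x,y,w,h,W,H):return cv2.resize(i[y:y+h,x:x+w],(W,H),interpolation=cv2.INTER_CUBIC)
cv2.imwrite("pics/c2.png",np.vstack([np.hstack([c(s,240,100,50,50,400,400),c(t,175,175,40,40,400,400)]),np.hstack([c(s,240,210,50,25,400,200),c(t,380,220,16,8,400,200)])]))
E
```

```text
T [[361.0947 161.3263]
 [416.932  163.7136]
 [415.3568 219.6595]
 [359.2078 217.2013]] S [[327.4213 253.1085]
 [388.1497 230.0212]
 [426.3831 281.3708]
 [361.7659 309.3589]]
top [[ 0.667  -0.1684]
 [ 0.6572 -0.3166]
 [ 0.5091 -0.306 ]
 [ 0.5193 -0.1585]] [ 0.5881 -0.2374  0.11  ]
side [[ 0.5199 -0.1593]
 [ 0.6682 -0.1693]
 [ 0.6581 -0.3171]
 [ 0.5096 -0.3076]] [ 0.589  -0.2383  0.11  ]
win [ 0.589  -0.2387  0.11  ] [ 0.5896 -0.2391  0.11  ]
lug [ 0.4788 -0.2301  0.11  ] [ 0.4786 -0.2328  0.11  ] [328.0804 287.1173]
pin top [299.3907 249.186 ] [ 0.4402 -0.      0.109 ] [0.4405 0.0001 0.064 ]
stand [0.4397 0.     0.058 ]
rack [[0.6061 0.3562]
 [0.6266 0.168 ]
 [0.5587 0.1572]
 [0.5372 0.3488]] [0.5822 0.2575 0.095 ]
```

View pics/c2.png

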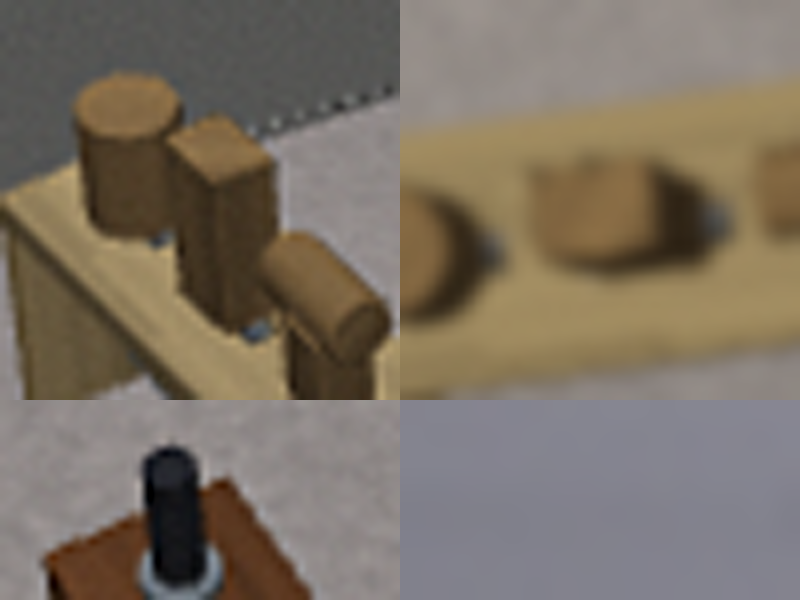

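Side crop: the square grip's top-face corners are at crop (168,142), (220,115), (275,158), (215,185), about (267,118) in the full image. The pin handle's top is at about (261,218).

Run:
```python
from h import *
f=lambda U,V,x0,y0,k,ox,oy:np.array([x0+(U-ox+.5)/k-.5,y0+(V-oy+.5)/k-.5])
print("pin side",ray("side",f(170,467,240,210,8,0,400),.109))
c=np.array([ray("side",f(*p,240,100,8,0,0),.16) for p in[(168,142),(220,115),(275,158),(215,185)]]);print("grip side",c[:,:2],c.mean(0))
# top view: face corners (top face is nearer left)
c=np.array([ray("top",f(*p,175,175,10,400,0),.16) for p in[(532,172),(640,160),(655,250),(545,262)]]);print("grip top",c[:,:2],c.mean(0))
s=observe();p=s["eef_pos"];q=s["orientation"]
from scipy.spatial.transform import Rotation as R
M=R.from_quat(q).as_matrix();print(M)
for n,g in(("pin",[.4404,0,.25]),):print(n,M.T@(np.array(g)-p))
```

```text
pin side [ 0.4397 -0.0018  0.109 ]
grip side [[0.569  0.2684]
 [0.5897 0.2734]
 [0.5954 0.2445]
 [0.5726 0.2411]] [0.5817 0.2568 0.16  ]
grip top [[0.5922 0.2749]
 [0.5946 0.248 ]
 [0.5719 0.2444]
 [0.5695 0.2718]] [0.582  0.2598 0.16  ]
[[-0.9219  0.3874 -0.    ]
 [ 0.3874  0.9219 -0.0001]
 [ 0.     -0.0001 -1.    ]]
pin [-0.406  -0.4543 -0.0438]
```

```bash
python3 -m crank '[[[-0.031,-0.035,-0.0034],0],[[-0.031,-0.035,-0.0034],0],[[-0.031,-0.035,-0.0034],0],[[-0.031,-0.035,-0.0034],0],[[-0.031,-0.035,-0.0034],0]]' 0.2 40
python3 -m crank '[[[-0.031,-0.035,-0.0034],0],[[-0.031,-0.035,-0.0034],0],[[-0.031,-0.035,-0.0034],0],[[-0.031,-0.035,-0.0034],0],[[-0.031,-0.035,-0.0034],0]]'
python3 -m crank '[[[-0.031,-0.035,-0.0034],0],[[-0.031,-0.035,-0.0034],0],[[-0.031,-0.035,-0.0034],0],[[0,0,0],8],[[0,0,0],8]]'
python3 -m crank '[[[0,0,0],8],[[0,0,0],8],[[0,0,0],8],[[0,0,0],8],[[0,0,0],8]]'
python3 -m crank '[[[0,0,0],5],[[0,0,0],0],[[0,0,0],0]]'
cat > to.py <<'E'
import sys
from h import *
from scipy.spatial.transform import Rotation as R
s=observe();M=R.from_quat(s["orientation"]).as_matrix();p=s["eef_pos"]
print("t",round(s["t"],2),"pos",p,"jaw az",np.degrees(np.arctan2(M[1,1],M[0,1])).round(2),"tilt z",M[:,2],"F",s["contact_force"],"T",s["ft_torque"],"w",s["grip_width"],"q",s["joint_positions"])
if len(sys.argv)>3:print("tool shift",M.T@(np.array(sys.argv[1:4],float)-p))
E
python3 to.py .4402 -.0005 .072
```

```text
t: 1.0
eef_pos: [0.3176, 0.353, 0.2234]
orientation: [0.198, 0.98, 0.0, 0.0]
contact_force: [2.1, 0.1, -0.2]
grip_width: 0.598
t: 1.5
eef_pos: [0.3927, 0.1316, 0.2407]
orientation: [0.198, 0.98, 0.0, 0.0]
contact_force: [1.4, 0.1, 0.5]
grip_width: 0.602
t: 2.0
eef_pos: [0.4376, -0.0009, 0.2506]
orientation: [0.336, 0.942, 0.0, 0.0]
contact_force: [-0.5, -0.1, 0.8]
grip_width: 0.598
t: 2.5
eef_pos: [0.4374, 0.0006, 0.2505]
orientation: [0.637, 0.771, 0.0, 0.0]
contact_force: [0.4, -0.0, 0.3]
grip_width: 0.601
t: 2.8
eef_pos: [0.4374, 0.0007, 0.2505]
orientation: [0.667, 0.745, 0.0, 0.0]
contact_force: [-0.1, 0.1, -0.1]
grip_width: 0.597
t 2.8 pos [0.4374 0.0007 0.2505] jaw az 6.38 tilt z [ 0.0002  0.     -1.    ] F [-0.1366  0.0877 -0.0719] T [-0.0246  0.0313 -0.0359] w 0.5973690291306983 q [-0.505   0.1722  0.4234  2.0263 -0.0861  0.9595  0.0737]
tool shift [-0.0015  0.0026  0.1785]
```

```bash
python3 -m crank '[[[-0.0015,0.0026,0.045],0],[[0,0,0.045],0],[[0,0,0.045],0],[[0,0,0.03],0],[[0,0,0.014],0]]'
python3 -m crank '[[[0,0,0],0],[[0,0,0],0]]'; python3 to.py
python3 -m crank '[[[0,0,0],0],[[0,0,0],0],[[0,0,0],0],[[0,0,0],0],[[0,0,0],0]]' -1 40; python3 to.py
```

```text
t: 3.3
eef_pos: [0.4389, -0.0009, 0.069]
orientation: [0.667, 0.745, -0.001, -0.001]
contact_force: [0.1, 0.4, 0.4]
grip_width: 0.602
t: 3.5
eef_pos: [0.4403, -0.0008, 0.0718]
orientation: [0.667, 0.745, 0.0, 0.0]
contact_force: [1.3, 0.2, 0.8]
grip_width: 0.601
t 3.5 pos [ 0.4403 -0.0008  0.0718] jaw az 6.27 tilt z [ 0.0001  0.     -1.    ] F [1.2508 0.2021 0.7547] T [ 0.0254 -0.0514  0.0378] w 0.6009343608398585 q [-0.3676  0.4847  0.3022  2.1949 -0.294   0.499   0.2707]
t: 4.0
eef_pos: [0.4405, -0.0005, 0.0722]
orientation: [0.668, 0.744, 0.001, 0.0]
contact_force: [-2.7, 0.8, 11.2]
grip_width: 0.161
t 4.0 pos [ 0.4405 -0.0005  0.0722] jaw az 6.22 tilt z [ 0.0011  0.0004 -1.    ] F [-2.6856  0.8463 11.1556] T [-0.0429  0.5721  0.0304] w 0.16132075772830473 q [-0.3682  0.4838  0.3023  2.1953 -0.2945  0.4985  0.27  ]
```

```bash
python3 -m crank '[[[0,0,-0.02],0],[[0,0,-0.03],0],[[0,0,-0.04],0],[[0,0,-0.04],0],[[0,0,-0.02],0]]'
python3 -m crank '[[[0,0,0],0],[[0,0,0],0]]'; python3 to.py .4788 -.231 .200
```

```text
t: 4.5
eef_pos: [0.4409, -0.0007, 0.2246]
orientation: [0.668, 0.744, 0.002, 0.001]
contact_force: [-0.1, 0.1, -1.1]
grip_width: 0.157
t: 4.7
eef_pos: [0.4401, -0.0004, 0.2216]
orientation: [0.668, 0.745, 0.001, 0.0]
contact_force: [-1.0, -0.4, -1.9]
grip_width: 0.163
t 4.7 pos [ 0.4401 -0.0004  0.2216] jaw az 6.24 tilt z [ 0.0009  0.0006 -1.    ] F [-1.0302 -0.4153 -1.8907] T [ 0.014   0.0626 -0.0066] w 0.1633056924343858 q [-0.5095  0.2199  0.4442  2.0605 -0.1221  0.8847  0.1117]
tool shift [-0.2335  0.0134  0.0215]
```

```bash
python3 -m crank '[[[-0.045,0.0027,0],0],[[-0.045,0.0027,0],0],[[-0.045,0.0027,0],0],[[-0.045,0.0027,0],0],[[-0.03,0.0015,0],0]]'
python3 -m crank '[[[-0.0235,0.001,0.01],0],[[0,0,0.012],0],[[0,0,0],0],[[0,0,0],0]]'; python3 to.py .4788 -.231 .200
python3 - <<'E'
from h import *
s=avg("side");t=avg("top");cv2.imwrite("pics/s2.png",s);cv2.imwrite("pics/t2.png",t)
def c(i,x,y,w,h,W,H):return cv2.resize(i[y:y+h,x:x+w],(W,H),interpolation=cv2.INTER_CUBIC)
cv2.imwrite("pics/c3.png",np.hstack([c(s,290,210,80,100,400,500),c(t,360,190,64,80,400,500)]))
E
```

```text
t: 5.2
eef_pos: [0.4744, -0.2111, 0.2202]
orientation: [0.669, 0.744, -0.001, -0.0]
contact_force: [-0.5, 1.4, -1.1]
grip_width: 0.159
t: 5.6
eef_pos: [0.4782, -0.2305, 0.1988]
orientation: [0.668, 0.745, -0.0, -0.001]
contact_force: [-0.9, 0.2, -0.4]
grip_width: 0.161
t 5.6 pos [ 0.4782 -0.2305  0.1988] jaw az 6.24 tilt z [-0.0016  0.0006 -1.    ] F [-0.9444  0.2062 -0.4412] T [-0.0162 -0.0145  0.0601] w 0.16119714700102616 q [-0.035   0.4228  0.5009  1.8739 -0.2522  0.9092  0.6944]
tool shift [-0.0006  0.0005 -0.0012]
```

View pics/c3.png

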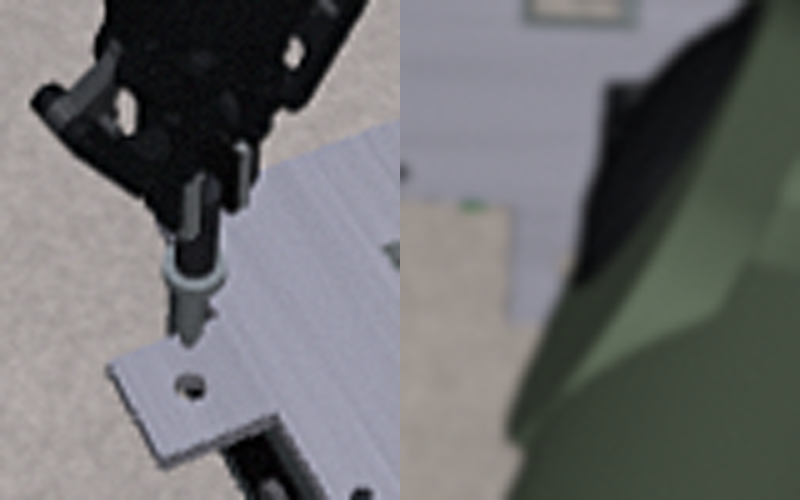

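The pin hangs upright above the lug, with its tip at side-crop (190,345) and the hole at (191,386). I'll compare this with the projection.

Run:
```python
from h import *
f=lambda u:((np.array(u)-[290,210])+.5)*5-.5
x,y,z=observe()["eef_pos"]
for n,p in(("tip",[x,y,z-.057]),("collar under",[x,y,z-.012]),("hole pred",[.4787,-.2307,.11]),("hole at tcp",[x,y,.11])):print(n,f(proj("side",p)[0]))
s=cv2.imread("pics/s2.png");h=dark(s,[328,287],4);print("hole meas",f(h),ray("side",h,.11))
```

```text
tip [192.6964 337.2141]
collar under [195.9224 268.3131]
hole pred [189.8912 383.5708]
hole at tcp [190.4919 384.2976]
hole meas [191.7924 387.2859] [ 0.4785 -0.2326  0.11  ]
```

```bash
python3 -m crank '[[[-0.0006,0.0005,0.01],0],[[0,0,0.01],0],[[0,0,0.006],0],[[0,0,0],0],[[0,0,0],0]]'; python3 to.py .4788 -.231 .17
python3 - <<'E'
from h import *
s=avg("side",6);cv2.imwrite("pics/s3.png",s)
cv2.imwrite("pics/c4.png",cv2.resize(s[240:300,298:358],(600,600),interpolation=cv2.INTER_CUBIC))
x,y,z=observe()["eef_pos"];f=lambda u:((np.array(u)-[298,240])+.5)*10-.5
for n,p in(("tip",[x,y,z-.057]),("collar under",[x,y,z-.012]),("hole",[.4787,-.2307,.11])):print(n,f(proj("side",p)[0]))
E
```

```text
t: 6.5
eef_pos: [0.4791, -0.2319, 0.1732]
orientation: [0.668, 0.744, -0.0, -0.0]
contact_force: [0.3, 0.0, -0.2]
grip_width: 0.167
t 6.5 pos [ 0.4791 -0.2319  0.1732] jaw az 6.2 tilt z [-0.0004 -0.     -1.    ] F [ 0.2761  0.0479 -0.172 ] T [-0.0504 -0.0095  0.0148] w 0.16742577544724382 q [-0.0174  0.4581  0.484   1.8971 -0.2765  0.8526  0.7161]
tool shift [ 0.001  -0.0002  0.0032]
tip [306.7108 452.272 ]
collar under [313.0619 319.9621]
hole [300.2825 467.6417]
```

View pics/c4.png

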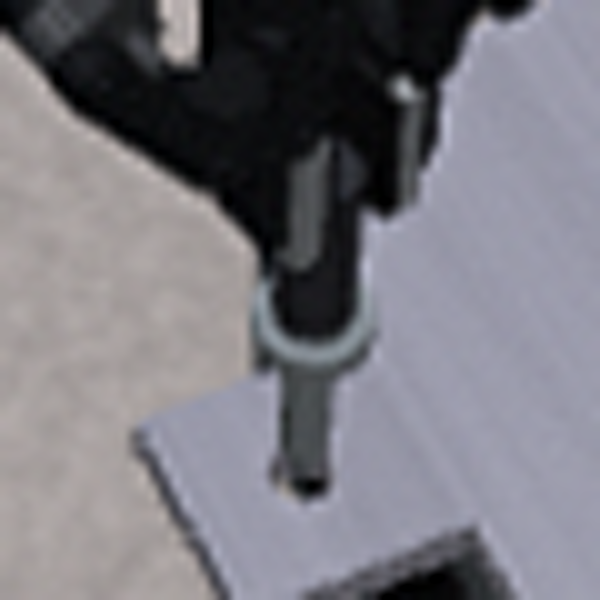

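The crop shows the pin tip just above the hole: tip at about (302,475), hole at about (302,473). I'll descend gently and watch the force.

```bash
python3 -m crank '[[[0,0,0.003],0],[[0,0,0.002],0],[[0,0,0.001],0],[[0,0,0],0]]'; python3 to.py
python3 -m crank '[[[0,0,0.002],0],[[0,0,0.002],0],[[0,0,0],0]]'; python3 to.py .4788 -.231 .124
```

```text
t: 7.2
eef_pos: [0.4791, -0.2318, 0.1672]
orientation: [0.668, 0.744, -0.0, -0.0]
contact_force: [0.6, -0.6, -0.8]
grip_width: 0.16
t 7.2 pos [ 0.4791 -0.2318  0.1672] jaw az 6.2 tilt z [-0.0003  0.     -1.    ] F [ 0.6149 -0.5891 -0.8365] T [-0.0099  0.0122 -0.0053] w 0.15995777080552315 q [-0.0136  0.4661  0.4795  1.9029 -0.2822  0.8393  0.721 ]
t: 7.5
eef_pos: [0.479, -0.2318, 0.1631]
orientation: [0.668, 0.744, -0.0, -0.0]
contact_force: [-0.2, -0.1, -1.7]
grip_width: 0.166
t 7.5 pos [ 0.479  -0.2318  0.1631] jaw az 6.21 tilt z [-0.0003  0.0001 -1.    ] F [-0.2253 -0.1065 -1.7208] T [-0.0604  0.0213 -0.0396] w 0.16555368297436662 q [-0.011   0.4717  0.4764  1.9067 -0.2861  0.8304  0.7242]
tool shift [ 0.0008 -0.0001  0.0391]
```

```bash
for i in 1 2; do python3 -m crank '[[[0,0,0.002],0],[[0,0,0.001],0],[[0,0,0],0]]'; python3 to.py;done
```

```text
t: 7.8
eef_pos: [0.4792, -0.2318, 0.1603]
orientation: [0.668, 0.744, -0.0, -0.0]
contact_force: [-0.4, 0.6, -1.1]
grip_width: 0.161
t 7.8 pos [ 0.4792 -0.2318  0.1603] jaw az 6.21 tilt z [-0.0001  0.     -1.    ] F [-0.4325  0.5537 -1.1348] T [-0.0138  0.0138  0.0124] w 0.16094206226189986 q [-0.009   0.4756  0.4742  1.9092 -0.2888  0.824   0.7266]
t: 8.1
eef_pos: [0.4791, -0.2318, 0.1572]
orientation: [0.668, 0.744, -0.0, -0.0]
contact_force: [0.6, 0.4, -1.4]
grip_width: 0.164
t 8.1 pos [ 0.4791 -0.2318  0.1572] jaw az 6.2 tilt z [-0.0002  0.     -1.    ] F [ 0.6498  0.3791 -1.3864] T [ 0.0065 -0.0263 -0.0386] w 0.16407283979271037 q [-0.007   0.4798  0.4718  1.9118 -0.2917  0.8175  0.729 ]
```

```bash
python3 -m crank '[[[0,0,0.006],0],[[0,0,0.008],0],[[0,0,0.008],0],[[0,0,0.006],0],[[0,0,0],0]]'; python3 to.py
python3 -m crank '[[[0,0,0.002],0],[[0,0,0.001],0],[[0,0,0.001],0],[[0,0,0],0]]'; python3 to.py
```

```text
t: 8.6
eef_pos: [0.4787, -0.2317, 0.1284]
orientation: [0.668, 0.744, -0.0, -0.001]
contact_force: [0.1, 0.4, -0.4]
grip_width: 0.16
t 8.6 pos [ 0.4787 -0.2317  0.1284] jaw az 6.2 tilt z [-0.0015  0.0003 -1.    ] F [ 0.1076  0.4012 -0.3959] T [-0.0103 -0.0032 -0.0192] w 0.15957024132188793 q [ 0.013   0.5213  0.4477  1.935  -0.3191  0.7563  0.7521]
t: 9.0
eef_pos: [0.4792, -0.2319, 0.1254]
orientation: [0.668, 0.744, 0.0, 0.0]
contact_force: [-0.1, -0.3, -1.8]
grip_width: 0.16
t 9.0 pos [ 0.4792 -0.2319  0.1254] jaw az 6.21 tilt z [ 0.0001 -0.     -1.    ] F [-0.0908 -0.3023 -1.7853] T [-0.0183 -0.0125  0.0156] w 0.15969764524060137 q [ 0.0154  0.5254  0.4448  1.9372 -0.3227  0.7484  0.7551]
```

```bash
for i in 1 2; do python3 -m crank '[[[0,0,0.001],0],[[0,0,0.0005],0],[[0,0,0],0]]'; done; python3 to.py
```

```text
t: 9.3
eef_pos: [0.4793, -0.2321, 0.1243]
orientation: [0.668, 0.744, 0.0, 0.0]
contact_force: [-1.3, -0.1, 5.8]
grip_width: 0.164
t: 9.6
eef_pos: [0.4797, -0.2325, 0.124]
orientation: [0.668, 0.744, 0.001, 0.001]
contact_force: [-6.6, 2.1, 30.1]
grip_width: 0.162
t 9.6 pos [ 0.4797 -0.2325  0.124 ] jaw az 6.17 tilt z [ 0.0021 -0.0004 -1.    ] F [-6.5936  2.124  30.136 ] T [0.5133 1.5604 0.0321] w 0.16196953728726923 q [ 0.0178  0.5277  0.4431  1.9381 -0.3253  0.7435  0.7576]
```

Contact came at the predicted seating height (TCP z 0.124). I'll ease off, release and rise.

```bash
python3 -m crank '[[[0,0,-0.0015],0],[[0,0,0],0]]'; python3 -m crank '[[[0,0,0],0],[[0,0,0],0],[[0,0,0],0],[[0,0,0],0]]' 0.2 40
python3 -m crank '[[[0,0,-0.01],0],[[0,0,-0.03],0],[[0,0,-0.045],0],[[0,0,-0.045],0],[[0,0,-0.01],0]]'
python3 -m crank '[[[0,0,0],0],[[0,0,0],0]]';python3 to.py .582 .2575 .262
python3 - <<'E'
from h import *
s=avg("side",4);cv2.imwrite("pics/s4.png",s)
cv2.imwrite("pics/c5.png",cv2.resize(s[220:340,290:450],(800,600),interpolation=cv2.INTER_CUBIC))
E
```

```text
t: 9.8
eef_pos: [0.4793, -0.2319, 0.1242]
orientation: [0.668, 0.744, 0.0, 0.0]
contact_force: [-0.9, -0.8, 7.9]
grip_width: 0.16
t: 10.2
eef_pos: [0.4791, -0.2318, 0.1238]
orientation: [0.668, 0.744, -0.0, -0.0]
contact_force: [-0.1, 0.7, -0.2]
grip_width: 0.6
t: 10.7
eef_pos: [0.4804, -0.233, 0.269]
orientation: [0.668, 0.744, 0.001, 0.003]
contact_force: [0.1, -0.4, -0.3]
grip_width: 0.602
t: 10.9
eef_pos: [0.4789, -0.2316, 0.2636]
orientation: [0.668, 0.744, -0.0, -0.0]
contact_force: [-0.6, 0.4, -0.4]
grip_width: 0.597
t 10.9 pos [ 0.4789 -0.2316  0.2636] jaw az 6.21 tilt z [-0.0004  0.0003 -1.    ] F [-0.5588  0.3746 -0.4171] T [-0.0388 -0.017   0.0261] w 0.5970267496199368 q [-0.0692  0.3491  0.5387  1.7945 -0.2034  1.0538  0.6527]
tool shift [0.475  0.1555 0.0017]
```

View pics/c5.png

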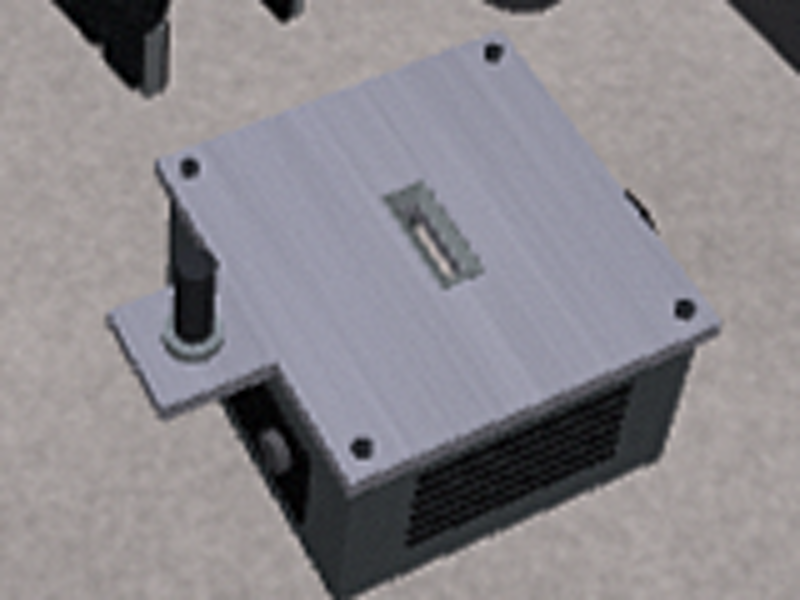

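The pin is seated upright with its collar ring flat on the lug at crop (193,338), and the box has not moved. Now the scraper.

```bash
python3 -m crank '[[[0.0432,0.0141,0],0],[[0.0432,0.0141,0],0],[[0.0432,0.0141,0],0],[[0.0432,0.0141,0],0],[[0.0432,0.0141,0],0]]'
python3 -m crank '[[[0.0432,0.0141,0],0],[[0.0432,0.0141,0],0],[[0.0432,0.0141,0],0],[[0.0432,0.0141,0],0],[[0.0432,0.0141,0],0]]'
python3 -m crank '[[[0.0432,0.0141,0],0],[[0,0,0],0],[[0,0,0],0]]';python3 to.py .582 .2575 .1105
```

```text
t: 11.6
eef_pos: [0.5258, -0.0077, 0.2634]
orientation: [0.668, 0.744, -0.0, -0.0]
contact_force: [0.1, 0.3, 0.8]
grip_width: 0.6
t: 12.1
eef_pos: [0.5725, 0.2146, 0.2632]
orientation: [0.668, 0.744, -0.001, -0.0]
contact_force: [-0.1, -0.8, -1.1]
grip_width: 0.602
t: 12.4
eef_pos: [0.5816, 0.2579, 0.2626]
orientation: [0.667, 0.745, -0.001, -0.0]
contact_force: [-0.3, -1.9, -0.4]
grip_width: 0.6
t 12.4 pos [0.5816 0.2579 0.2626] jaw az 6.28 tilt z [-0.0015 -0.0014 -1.    ] F [-0.2601 -1.8559 -0.4226] T [-0.0447  0.0189 -0.0204] w 0.6000916110095657 q [-0.7648  0.5187  0.3917  1.5144 -0.208   1.1518 -0.2247]
tool shift [-0.0003  0.0006  0.1521]
```

```bash
python3 -m crank '[[[0,0,0.04],0],[[0,0,0.035],0],[[0,0,0.015],0],[[0,0,0],0]]';python3 -m crank '[[[0,0,0.03],0],[[0,0,0.022],0],[[0,0,0.01],0],[[0,0,0],0],[[0,0,0],0]]';python3 to.py .582 .2575 .1105
python3 -m crank '[[[0,0,0],0],[[0,0,0],0],[[0,0,0],0],[[0,0,0],0]]' -1 50; python3 to.py
```

```text
t: 12.8
eef_pos: [0.5813, 0.256, 0.1724]
orientation: [0.668, 0.744, -0.002, -0.0]
contact_force: [-0.4, 0.8, 0.5]
grip_width: 0.602
t: 13.3
eef_pos: [0.5828, 0.2574, 0.1135]
orientation: [0.668, 0.744, 0.001, 0.0]
contact_force: [-0.2, 0.4, -0.5]
grip_width: 0.602
t 13.3 pos [0.5828 0.2574 0.1135] jaw az 6.19 tilt z [ 0.0016  0.0007 -1.    ] F [-0.2037  0.3942 -0.4892] T [-0.0095 -0.0131 -0.0038] w 0.6015987941711184 q [-0.7254  0.6717  0.3327  1.6611 -0.273   0.8531 -0.1714]
tool shift [ 0.0002 -0.0008  0.003 ]
t: 13.7
eef_pos: [0.5825, 0.2575, 0.1131]
orientation: [0.668, 0.744, 0.001, 0.0]
contact_force: [-1.7, -0.9, 9.0]
grip_width: 0.27
t 13.7 pos [0.5825 0.2575 0.1131] jaw az 6.2 tilt z [ 0.0013  0.0008 -1.    ] F [-1.6685 -0.8591  9.017 ] T [-0.1731  0.5074 -0.0035] w 0.2700703907630402 q [-0.7256  0.6718  0.3324  1.6619 -0.2733  0.8524 -0.1712]
```

```bash
python3 -m crank '[[[0,0,-0.01],0],[[0,0,-0.025],0],[[0,0,-0.04],0],[[0,0,-0.045],0],[[0,0,-0.04],0]]';python3 -m crank '[[[0,0,0],5],[[0,0,0],5],[[0,0,0],0]]';python3 to.py .5888 -.2386 .26
```

```text
t: 14.2
eef_pos: [0.582, 0.2571, 0.275]
orientation: [0.668, 0.744, 0.001, 0.0]
contact_force: [0.3, 0.7, -0.8]
grip_width: 0.267
t: 14.5
eef_pos: [0.5819, 0.2574, 0.2728]
orientation: [0.731, 0.683, 0.0, 0.0]
contact_force: [0.7, -0.0, -1.8]
grip_width: 0.275
t 14.5 pos [0.5819 0.2574 0.2728] jaw az -3.89 tilt z [ 0.0007  0.0003 -1.    ] F [ 0.664  -0.0312 -1.8333] T [ 0.0343 -0.0037 -0.0347] w 0.27522621081896526 q [-0.7938  0.5158  0.4401  1.5048 -0.2301  1.1717 -0.3822]
tool shift [-0.4944  0.0404  0.0127]
```

```bash
python3 -m crank '[[[-0.045,0.0037,0],0],[[-0.045,0.0037,0],0],[[-0.045,0.0037,0],0],[[-0.045,0.0037,0],0],[[-0.045,0.0037,0],0]]'
python3 -m crank '[[[-0.045,0.0037,0],0],[[-0.045,0.0037,0],0],[[-0.045,0.0037,0],0],[[-0.045,0.0037,0],0],[[-0.045,0.0036,0],0]]'
python3 -m crank '[[[-0.0444,0.0036,0],0],[[0,0,0.015],0],[[0,0,0.015],0],[[0,0,0],0],[[0,0,0],0]]';python3 to.py .5888 -.2386 .238
python3 - <<'E'
from h import *
s=avg("side",6);cv2.imwrite("pics/s5.png",s)
cv2.imwrite("pics/c6.png",cv2.resize(s[205:295,330:430],(800,720)[:1]+(720,),interpolation=cv2.INTER_CUBIC)[120:])
x,y,z=observe()["eef_pos"];f=lambda u:((np.array(u)-[330,205])+.5)*8-.5-[0,120]
a=np.radians(-3.9)
T=loc([x,y,a],[[i,j,z-.093] for i,j in((0,-.017),(0,.017),(0,0))]);print("tip",f(proj("side",T)))
for w in((.5885,-.238),(.5888,-.2386)):
  print("slot",f(proj("side",loc([*w,a],[[i,j,.11] for i,j in((-.004,-.019),(-.004,.019),(.004,.019),(.004,-.019),(0,0))]))))
  print("lip",f(proj("side",loc([*w,a],[[i,j,.115] for i,j in((-.009,-.024),(-.009,.024),(.009,.024),(.009,-.024),(0,0))]))))
E
```

```text
t: 15.0
eef_pos: [0.5852, 0.0298, 0.2724]
orientation: [0.729, 0.684, 0.0, 0.0]
contact_force: [1.2, -0.3, -0.1]
grip_width: 0.268
t: 15.5
eef_pos: [0.5887, -0.1959, 0.2723]
orientation: [0.729, 0.684, 0.0, 0.0]
contact_force: [0.7, 0.3, -1.3]
grip_width: 0.271
t: 16.0
eef_pos: [0.5897, -0.2386, 0.2424]
orientation: [0.73, 0.684, -0.0, -0.0]
contact_force: [0.0, -0.9, -0.5]
grip_width: 0.268
t 16.0 pos [ 0.5897 -0.2386  0.2424] jaw az -3.69 tilt z [-0.0001 -0.     -1.    ] F [ 0.0251 -0.8717 -0.4541] T [ 0.0334  0.0197 -0.0086] w 0.26811475787885586 q [-0.0293  0.553   0.4988  1.546  -0.2835  1.1153  0.4678]
tool shift [-0.0001 -0.0009  0.0044]
tip [[424.0413 335.6194]
 [355.0185 236.4889]
 [389.1668 285.5326]]
slot [[391.9259 440.1566]
 [317.6858 330.1253]
 [344.4631 319.5293]
 [419.1398 429.0469]
 [367.8946 379.0809]]
lip [[386.841  450.6559]
 [293.0106 311.0733]
 [353.3394 287.3555]
 [448.4192 425.4708]
 [369.8018 367.5999]]
slot [[394.2421 441.3964]
 [319.9316 331.3104]
 [346.71   320.709 ]
 [421.457  430.2809]
 [370.1757 380.29  ]]
lip [[389.1752 451.9087]
 [295.2551 312.2563]
 [355.5864 288.5264]
 [450.7558 426.7104]
 [372.0916 368.8107]]
```

View pics/c6.png

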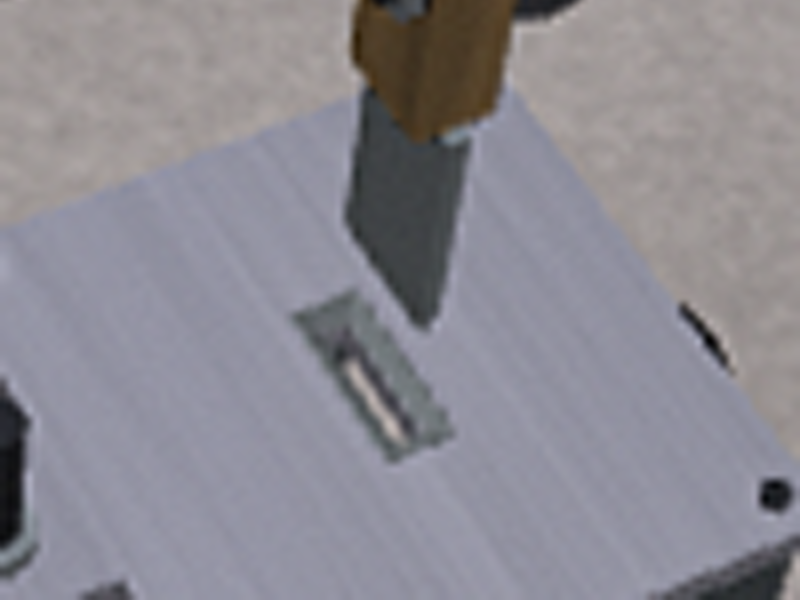

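The lips' outer corners are at (392,462), (291,315), (356,290), (455,433). The blade's lower corners are at (347,218) and about (428,330), so the blade may sit slightly off along y in the grip. One closer crop should settle it.

Run:
```python
from h import *
s=cv2.imread("pics/s5.png")
cv2.imwrite("pics/c7.png",cv2.resize(s[200:265,365:405],(480,780),interpolation=cv2.INTER_CUBIC)[:600]) if 0 else cv2.imwrite("pics/c7.png",cv2.resize(s[195:265,360:410],(428,600),interpolation=cv2.INTER_LANCZOS4))
x,y,z=observe()["eef_pos"];f=lambda u:((np.array(u)-[360,195])+.5)*8.57-.5+np.array([1,5])*8.57/8
a=np.radians(-3.8);zt=z-.093
Q=[(-.012,.016,.075),(-.012,-.016,.075),(.012,-.016,.075),(-.003,.018,.006),(-.0015,.017,0),(-.0015,-.017,0),(.0015,-.017,0),(.003,-.018,.006),(-.003,-.018,.006),(.003,-.018,.075)]
for q,p in zip(Q,f(proj("side",loc([x,y,a],[[i,j,k+zt] for i,j,k in Q])))):print(q,p.round(1))
```

```text
(-0.012, 0.016, 0.075) [111.7 286.4]
(-0.012, -0.016, 0.075) [185.7 388.7]
(0.012, -0.016, 0.075) [280.5 352.2]
(-0.003, 0.018, 0.006) [113.4 458.6]
(-0.0015, 0.017, 0) [118.7 475.2]
(-0.0015, -0.017, 0) [192.8 581.4]
(0.0015, -0.017, 0) [204.  576.9]
(0.003, -0.018, 0.006) [214.7 562.2]
(-0.003, -0.018, 0.006) [192.2 571.3]
(0.003, -0.018, 0.075) [249.9 372.3]
```

View pics/c7.png

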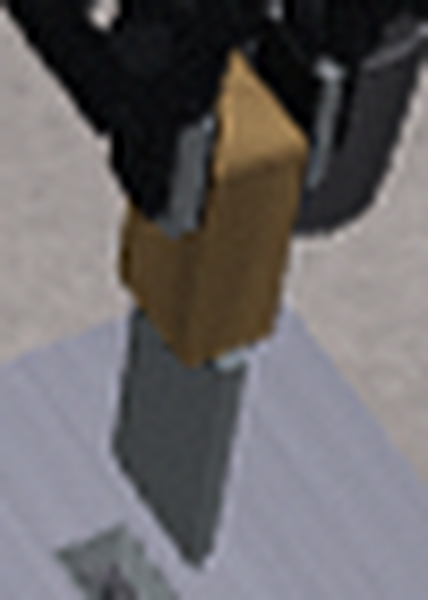

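```bash
python3 -m crank '[[[-0.0005,-0.0008,0.012],0],[[0,0,0.012],0],[[0,0,0.006],0],[[0,0,0],0],[[0,0,0],0]]';python3 to.py .5888 -.2389 .238
python3 - <<'E'
from h import *
s=avg("side",6);cv2.imwrite("pics/s6.png",s)
cv2.imwrite("pics/c8.png",cv2.resize(s[210:270,350:410],(600,600),interpolation=cv2.INTER_LANCZOS4))
x,y,z=observe()["eef_pos"];f=lambda u:((np.array(u)-[350,210])+.5)*10-.5
a=np.radians(-3.8);zt=z-.093;w=(.5888,-.2389,a)
Q=[(-.012,.016,.075),(-.012,-.016,.075),(.012,-.016,.075),(-.003,.018,.006),(-.0015,.017,0),(-.0015,-.017,0),(.0015,-.017,0),(.003,-.018,.006)]
for q,p in zip(Q,f(proj("side",loc([x,y,a],[[i,j,k+zt] for i,j,k in Q])))):print(q,p.round(1))
print("lip",f(proj("side",loc(w,[[i,j,.115] for i,j in((-.009,-.024),(-.009,.024),(.009,.024),(.009,-.024))]))))
E
```

```text
t: 16.8
eef_pos: [0.5888, -0.2392, 0.2118]
orientation: [0.73, 0.683, -0.0, -0.0]
contact_force: [-0.1, -1.3, -0.8]
grip_width: 0.269
t 16.8 pos [ 0.5888 -0.2392  0.2118] jaw az -3.8 tilt z [-0.0003 -0.0001 -1.    ] F [-0.1306 -1.2925 -0.8041] T [-0.0195 -0.0368 -0.0174] w 0.2690130911124362 q [-0.0208  0.5803  0.4863  1.5829 -0.2991  1.0534  0.4806]
tool shift [ 0.0003 -0.0001 -0.0262]
(-0.012, 0.016, 0.075) [212.5 282.9]
(-0.012, -0.016, 0.075) [296.4 401.6]
(0.012, -0.016, 0.075) [404.6 359.2]
(-0.003, 0.018, 0.006) [215.3 473.8]
(-0.0015, 0.017, 0) [221.4 492.3]
(-0.0015, -0.017, 0) [305.6 615.5]
(0.0015, -0.017, 0) [318.4 610.3]
(0.003, -0.018, 0.006) [330.6 594. ]
lip [[287.6552 666.0806]
 [169.8521 491.5941]
 [245.2015 461.81  ]
 [364.5581 634.4551]]
```

View pics/c8.png

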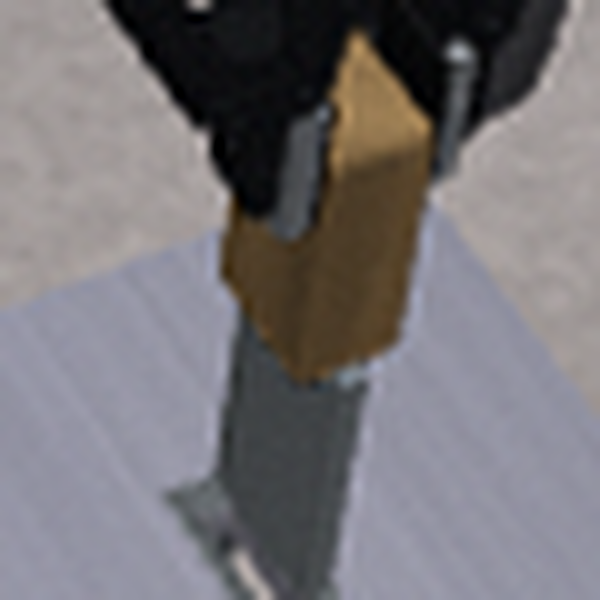

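The crop cut off the lower tip. The blade's left lower corner at (218,478) agrees with the prediction of (216,480). I'll descend by feel.

```bash
for i in 1 2 3; do python3 -m crank '[[[0,0,0.002],0],[[0,0,0.001],0],[[0,0,0],0]]'|grep force; python3 to.py;done
```

```text
contact_force: [0.4, -0.3, -0.0]
t 17.4 pos [ 0.5887 -0.239   0.2087] jaw az -3.79 tilt z [-0.0003  0.0001 -1.    ] F [ 0.4318 -0.2921 -0.0042] T [-0.0115 -0.0318 -0.0647] w 0.26911715666462827 q [-0.02    0.5831  0.4847  1.5865 -0.3008  1.0472  0.482 ]
contact_force: [-0.1, 0.3, -0.7]
t 17.7 pos [ 0.5888 -0.2391  0.2057] jaw az -3.8 tilt z [-0.0003  0.     -1.    ] F [-0.1265  0.2981 -0.681 ] T [-0.0026  0.013  -0.0455] w 0.271067851067553 q [-0.0191  0.5861  0.4834  1.5896 -0.3024  1.0413  0.4833]
contact_force: [-0.6, 0.4, -1.4]
t 18.0 pos [ 0.5888 -0.2391  0.2027] jaw az -3.8 tilt z [-0.0003  0.0001 -1.    ] F [-0.5651  0.3949 -1.376 ] T [ 0.0134  0.0281 -0.0263] w 0.27046485879259247 q [-0.0182  0.589   0.482   1.5928 -0.304   1.0354  0.4846]
```

```bash
for i in 1 2 3; do python3 -m crank '[[[0,0,0.002],0],[[0,0,0.001],0],[[0,0,0],0]]'|grep force; python3 to.py;done
```

```text
contact_force: [0.6, 0.4, -1.7]
t 18.3 pos [ 0.5888 -0.2391  0.1997] jaw az -3.79 tilt z [-0.0002  0.     -1.    ] F [ 0.5874  0.3638 -1.7288] T [-0.0096 -0.0192  0.017 ] w 0.26778327276004166 q [-0.0173  0.592   0.4805  1.5959 -0.3057  1.0295  0.486 ]
contact_force: [-0.2, -0.7, -2.1]
t 18.6 pos [ 0.5888 -0.2393  0.1968] jaw az -3.8 tilt z [-0.0001 -0.0002 -1.    ] F [-0.212  -0.6525 -2.1383] T [-0.3417 -0.0079 -0.0199] w 0.26933902117619646 q [-0.0163  0.595   0.4792  1.5989 -0.3072  1.0234  0.4874]
contact_force: [0.7, -2.0, -1.3]
t 18.9 pos [ 0.5888 -0.2392  0.1937] jaw az -3.8 tilt z [-0.0002 -0.0001 -1.    ] F [ 0.7234 -2.0024 -1.3052] T [-0.4295 -0.005  -0.0198] w 0.26927494760494775 q [-0.0154  0.5981  0.4777  1.6019 -0.309   1.0176  0.4887]
```

Light contact at the +y end, with a force of -2 N in y. I'll shift 1 mm toward -y.

```bash
python3 -m crank '[[[-0.001,0,0],0],[[0,0,0],0],[[0,0,0],0]]'|grep force; python3 to.py; python3 -m crank '[[[0,0,0.002],0],[[0,0,0.002],0],[[0,0,0],0],[[0,0,0],0]]'|grep force; python3 to.py
```

```text
contact_force: [0.1, -0.2, -1.2]
t 19.2 pos [ 0.5888 -0.24    0.1939] jaw az -3.79 tilt z [-0.0001  0.0002 -1.    ] F [ 0.0526 -0.2144 -1.174 ] T [-0.02    0.093  -0.0608] w 0.2721795419959769 q [-0.0138  0.5984  0.4775  1.6009 -0.3092  1.0183  0.4902]
contact_force: [-0.3, 0.4, -1.1]
t 19.6 pos [ 0.5888 -0.24    0.1898] jaw az -3.79 tilt z [-0.0001  0.0001 -1.    ] F [-0.2654  0.3584 -1.1145] T [0.0444 0.0773 0.0127] w 0.26710395330420067 q [-0.0126  0.6026  0.4756  1.6049 -0.3114  1.0104  0.492 ]
```

```bash
for i in 1 2 3; do python3 -m crank '[[[0,0,0.003],0],[[0,0,0.003],0],[[0,0,0.002],0],[[0,0,0],0]]'|grep force; python3 to.py;done
```

```text
contact_force: [0.1, 0.5, -1.1]
t 20.0 pos [ 0.5887 -0.24    0.1815] jaw az -3.79 tilt z [-0.0004  0.0001 -1.    ] F [ 0.1179  0.5284 -1.1092] T [-0.0561  0.0626  0.0199] w 0.26801524424396506 q [-0.0099  0.6113  0.4714  1.6128 -0.316   0.9945  0.4958]
contact_force: [-0.2, 0.2, -1.3]
t 20.4 pos [ 0.5887 -0.24    0.1736] jaw az -3.79 tilt z [-0.0004  0.0001 -1.    ] F [-0.2204  0.2237 -1.2509] T [-0.0145  0.0754  0.0057] w 0.2689410314185973 q [-0.0072  0.6197  0.4672  1.6202 -0.3206  0.979   0.4995]
contact_force: [-0.1, 0.7, -1.1]
t 20.8 pos [ 0.5887 -0.2401  0.1656] jaw az -3.8 tilt z [-0.0003  0.0001 -1.    ] F [-0.0738  0.6605 -1.0666] T [ 0.0103  0.001  -0.0202] w 0.27120620821177965 q [-0.0045  0.6284  0.4629  1.6273 -0.3253  0.9636  0.5032]
```

```bash
python3 -m crank '[[[0,0,0],0],[[0,0,0],0],[[0,0,0],0],[[0,0,0],0],[[0,0,0],0]]'|grep force; python3 to.py
python3 - <<'E'
from h import *
s=avg("side",4);t=avg("top",2)
c=cv2.resize(s[200:320,300:420],(400,400),interpolation=cv2.INTER_CUBIC);d=cv2.resize(s[80:240,180:340],(400,400),interpolation=cv2.INTER_CUBIC)
cv2.imwrite("pics/c9.png",np.hstack([c,d]))
E
```

```text
contact_force: [-1.1, -0.3, -0.9]
t 21.3 pos [ 0.5888 -0.2401  0.166 ] jaw az -3.79 tilt z [ 0. -0. -1.] F [-1.1367 -0.2555 -0.9412] T [0.0312 0.2382 0.0209] w 0.26905806666427545 q [-0.0046  0.6279  0.4631  1.6271 -0.3251  0.964   0.5032]
```

View pics/c9.png

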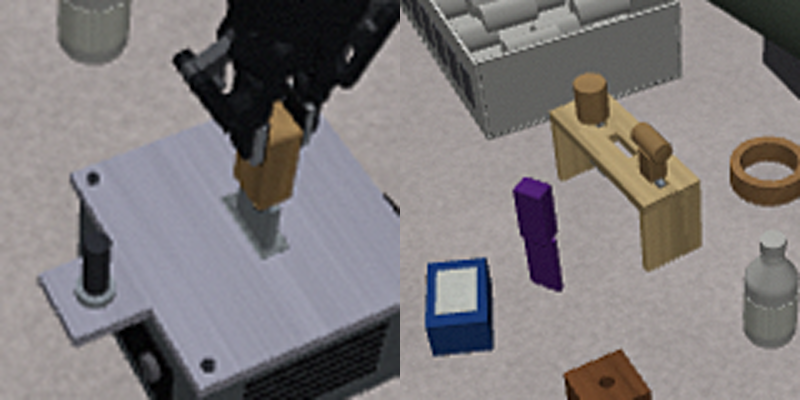

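The pin is seated at (95,290). The blade is about half inside the window at (262,235), with the grip well above the cover. The other scrapers, purple piece, bottle and packet have not moved, and contact forces are about 1 N. Handing in.

```bash
python3 -c "
from rig import *
print(job_done())"
```

```text
the job is handed in; nothing more can be done
None
```

I handed the job in at about 21.5 s of robot time, well under the 59 s limit. No verdict was reported.

- **Pin:** it went through the lug hole without touching the sides. The collar met the lug at the predicted height, with a peak force of about 30 N, and I let go. The pictures taken after release and at the end show it upright with its collar flat on the lug.
- **Scraper:** I took the square-edged one from the middle of the rack and lowered it through the window. Near the top it touched the +y edge lightly (about 2 N), so I shifted 1 mm toward -y and the contact cleared. By the arm's reading, its tip is about 37 mm below the cover's upper face, half of the 75 mm blade. It is still held at 50 N, with the grip about 37 mm above the cover.
- **Last checks:** outside force was about 1.5 N, roughly the scraper's own weight, and the last wrist moment was 0.24 N m. In the final side picture, the other two scrapers, the purple look-alike, the bottle, the glue packet, the tape and the stand looked unmoved. The cup and marker were outside that crop, and I did not check them again.
- **Disagreements:** before insertion, the side camera placed the wooden grip 2–4 mm off my prediction, while the blade's lower corner agreed. Going in by feel needed only the 1 mm shift. One close-up cut off the blade tip and was of limited use.

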